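# Clear scrap from the repair mat and shut the scrap bin

## Robot

A 7-joint arm with a two-finger parallel gripper is mounted at the origin on the work surface. World frame = base frame: x ahead of the robot, y to its left, z up, the work surface at z = 0. Lengths are in mm, angles in rad, forces in N, time in s.
With the tool pointing down it reaches from about 425 to 875 mm from the base axis. Payload 4.7 kg.
Tool frame: the origin (TCP) lies midway between the tips of the shut fingers; the grasp point (between the pads) lies 19 mm behind it; z points along the fingers, y is the line along which they close (so a half turn about z gives the same grasp; the last joint's range is limited). The gripper opens to 85 mm and grips with 20 to 120 N. Pads are 22 mm wide; open, the fingers measure 114 mm over their backs; the gripper's body (76 mm by 85 mm) begins 54 mm behind the grasp point. The pads swing forward as they close: fully open they stand 13 mm farther back than shut.
Start: joints at [1.348, 0.321, -0.07, 1.45, 0.023, 1.371, -0.057], TCP at [152.464, -631.886, 231.349] pointing down, gripper open.
Joint ranges: [-2.86, 2.86], [-0.3, 2.09], [-1.38, 1.24], [0.06, 2.45], [-1.56, 4.7], [0.09, 2.05], [-2.69, 2.69]. Speed limits (rad/s): [2.57, 2.57, 3.14, 3.14, 3.14, 3.14, 3.14].

## Interface

Orientations are given as a unit quaternion [x, y, z, w].
In Python, from workcell import manip gives the robot as it stands. Calls block until the motion is done:
- manip.reach(position, orientation): joint-space move of the TCP to a pose.
- manip.move_straight(position, frame=None, speed=150): straight line of the TCP; frame=None keeps the orientation; speed is the mean speed in mm/s.
- manip.move_j(angles): joint-space move.
- manip.move_gripper(opening): finger opening in mm; the grip force is fixed at half the most; returns when the fingers have stopped.
- manip.dwell(seconds).
- manip.inverse_kinematics(position, orientation): joint angles nearest the present ones, or None.
- manip.capture(name): name is "side" or "top"; returns the picture (420x560x3 uint8, blue, green, red); there is no depth.
- manip.get_calibration(name): a dict with "fov_y" (degrees; the focal length in pixels is half the picture's height over the tangent of half this angle, whatever the lens; pixels are square), "cx", "cy" (the principal point, pixels), "k1" (the pictures are not rectified: a ray, as slopes to the right and down, at radius r is drawn at 1 + k1 r^2 times it, then the intrinsics apply), "R" (3x3) and "t" (3): a world point X has camera coordinates R X + t. Camera axes: x right, y down, z forward; pixel columns grow to the right and rows downward; lengths in mm; the calibration is good to about 2 mm. A picture is of the moment at which its call begins. get_calibration takes no time and is no camera call.
A pose or a line that the arm cannot do raises manip.PlanningError and nothing moves.
- manip.sign_off(): hands the job in; it is judged then, once.
Readings, each from a call of its own:
- manip.read_clock(): time.
- manip.read_joint_positions(): joint angles.
- manip.read_qd(): joint speeds.
- manip.read_joint_efforts(): joint torques, N m.
- manip.read_eef_pos(): TCP position.
- manip.read_orientation(): TCP orientation.
- manip.read_contact_force(): force on the tool from outside, world axes, zero at the start.
- manip.read_torque(): the same for the moment, N m.
- manip.read_grip_width(): finger opening in mm.
- manip.read_grasp_force(): force on a finger pad.
Only numpy, scipy, OpenCV 4.12 (cv2) and the standard library are available. Lean on these libraries where they do the work, as an engineer would, in place of code of your own. Each camera call takes 0.05 s, during which the arm holds its last target. There are 200 camera calls.

## Task

Clear the two pieces of scrap, the finned heatsink and the white charger block, off the blue repair mat from under the low lamp and put them in the green scrap bin while its lid is still open, without knocking the lamp. Then swing the bin's yellow lid over and lower it gently until it is fully shut, never letting it slam, and let go. Leave the phone, the jar and the tape roll on the mat where they are.

Things in the scene. Friction and masses are not known exactly. Their poses are not given: they have to be found in the camera images.
- station: Blue flat repair mat fixed to the bench, 280 (x) x 400 (y) x 4 thick. Origin at bench-top height, midway along y, 100 mm from the mat's near edge and 180 mm from its far edge (x). x points away from the robot at yaw 0 (yaw varies 0.15 rad). It lies left or right of the robot, the bin on the other side. The scrap lies on it under the lamp.
- lamp: White low bar lamp fixed over the mat, axes as the mat's. Origin straight below the bar's middle, 2 mm above the bench. Bar along y, 400 long, 30 wide (x), underside 154, top 182 mm above the bench, on posts of 14 mm at y +-192. Scrap lies within 15 mm (x) of below its middle line: reach in from the robot's side, fingers tilted some 30 degrees, pointing down and along +x.
- heatsink_center (a point): Centre (half-way up) of a loose aluminium finned heatsink, 40 (x) x 30 (y) x 28 high, about 60 g; its x is within 0.3 rad of the mat's x. Grasp it across its 30 mm y width. It stands on the mat, centre 18 mm above the bench.
- charger_center (a point): Centre (half-way up) of a loose white plastic charger block with a scorch mark, 38 (x) x 32 (y) x 28 high, about 50 g, with two 14 mm brass pins pointing along its +x; its x is within 0.3 rad of the mat's x. Grasp it across its 32 mm y width. It stands on the mat, centre 18 mm above the bench.
- bin: Green open scrap bin, fixed to the bench, 140 (x) x 190 (y) x 110 high outside, walls and floor about 4 mm. Origin: centre of its underside. Its x points away from the robot at yaw 0 (yaw varies by 0.25 rad). The lid is hinged along the rim of its +x side and stands open there, leaning away from the mouth.
- lid (a joint): Angle of the bin's lid, rad: 0 shut (flat on the rim), grows as it opens, 1.57 upright, 1.8 against its open stop. It starts past upright, between 1.62 and 1.8. Slight hinge friction (0.09 N m) holds it near upright; the lid weighs 0.32 kg and falls shut once leant further than that over the bin.
- lid_hinge (a point): Point on the lid's hinge line, half-way along it: 70 mm along the bin's +x from the bin's origin and 112 mm up. The hinge line runs along the bin's y. This point does not move; its axes turn with the lid.
- lid_grip (a point): Middle of the lid's steel handle bar: round, 12 mm thick, 110 long, parallel to the hinge. The lid is a yellow plate 144 x 196 x 6. At lid angle q the bar is at (-174 cos(q+0.209) along bin x, 174 sin(q+0.209) up) mm from the hinge line, 28 mm beyond the plate's free edge. Pinch it from above across the bin's x, fingertips 10 mm past it; it turns between the pads.
- phone: Bystander: opened phone lying on the near part of the mat, 72 (x) x 150 (y) x 9 high. Origin: centre of its underside. Leave alone.
- jar: Bystander: amber jar, 40 diameter, 50 high, on the mat beyond the lamp. Origin: centre of its underside. Leave alone.
- tape: Bystander: orange roll of tape, 48 outside diameter, 18 high, lying on the mat beyond the lamp. Origin: centre of its underside. Leave alone.

How it is judged (in metres and radians):
On the way, in this order (a step that is already met when the one before it is completed fails the run):
1. both pieces of scrap are in the bin while its lid still stands open (x of heatsink_center in the frame of bin between -0.07 and 0.07 m and y of heatsink_center in the frame of bin between -0.095 and 0.095 m and z of heatsink_center in the frame of bin between 0 and 0.105 m and x of charger_center in the frame of bin between -0.07 and 0.07 m and y of charger_center in the frame of bin between -0.095 and 0.095 m and z of charger_center in the frame of bin between 0 and 0.105 m and value of joint lid above 1.2 rad), for 0.2 s.
2. the lid is swung past upright and is on its way down (value of joint lid below 1.3 rad), for 0.05 s.
At the end, for the whole second after the job is handed in: Heatsink and charger block lie at rest in the bin (centres inside its walls and below its rim), the lid is shut to within 0.05 rad, and phone, jar and tape roll are within 30 mm of where they started (x of heatsink_center in the frame of bin between -0.07 and 0.07 m and y of heatsink_center in the frame of bin between -0.095 and 0.095 m and z of heatsink_center in the frame of bin between 0 and 0.105 m and x of charger_center in the frame of bin between -0.07 and 0.07 m and y of charger_center in the frame of bin between -0.095 and 0.095 m and z of charger_center in the frame of bin between 0 and 0.105 m and value of joint lid below 0.05 rad and linear speed of each of heatsink, charger below 0.02 m/s and distance of each of phone, jar, tape from where it was at the start of the episode below 0.03 m); the robot touches nothing.
It fails at once if the lid slams: it moves shut faster than 2 rad/s in the last 0.4 rad (value of joint lid below 0.4 rad and velocity of joint lid below -2 rad/s).
It fails at once if the robot knocks the lamp (more than 8 N) (contact force between any of the arm, the fingers and lamp above 8 N).
It fails at once if the phone, the jar or the tape roll is moved more than 30 mm or the jar is tipped over (distance of any of phone, jar, tape from where it was at the start of the episode above 0.03 m or angle between jar's own z axis and vertical above 0.6 rad).
It also fails if it takes over 72 s, if anything falls off the work surface, if the arm or the gripper's body presses on something with over 40 N, if the wrist force passes 120 N, or if a joint passes its speed limit or range.

## Working session

There is one attempt and no reset: what is moved stays moved. The work goes in short steps, each a Python script; the robot and the scene stay as the last script left them, time stands still between calls to the robot, and variables do not carry over. Pictures are saved under pics/ and viewed, at most 10 in all, crops included, and the job is handed in when it is done.

```bash
mkdir -p pics; ls
python3 - <<'E'
from workcell import manip
import cv2
for n in("side","top"):
    cv2.imwrite(f"pics/{n}0.png",manip.capture(n)); print(n,manip.get_calibration(n))
print(manip.read_clock(),manip.read_orientation(),manip.read_grip_width())
E
```

```text
pics
side {'fov_y': 51.81116264913471, 'cx': 276.9436170100777, 'cy': 211.97089505966713, 'k1': 0.00927822064639295, 'R': array([[ 0.92140194,  0.38857906, -0.00497776],
       [ 0.24678076, -0.59496747, -0.76492677],
       [-0.30019613,  0.7035766 , -0.64409801]]), 't': array([-498.79744265,  -46.93431224, 1324.34432731])}
top {'fov_y': 48.86464570637233, 'cx': 282.7436554509241, 'cy': 201.39948782625427, 'k1': -0.03951167869244473, 'R': array([[ 0.01733761, -0.99949026,  0.02680712],
       [-0.99056743, -0.02081533, -0.13543595],
       [ 0.13592491, -0.02420612, -0.99042339]]), 't': array([-11.27259538, 568.85373337, 936.50344804])}
0.1 [ 9.92995423e-01  1.18149648e-01 -1.24492501e-04 -8.57616595e-04] 85.92290868648635
```

View pics/side0.png

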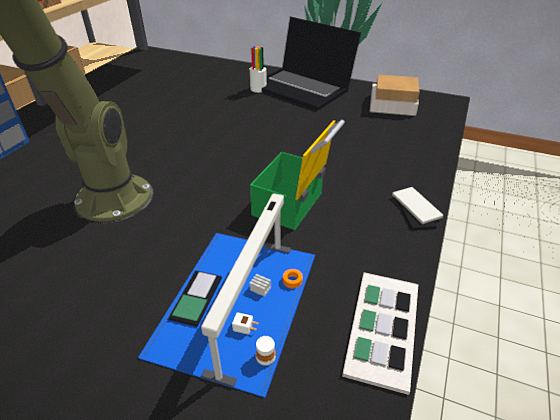

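View pics/top0.png

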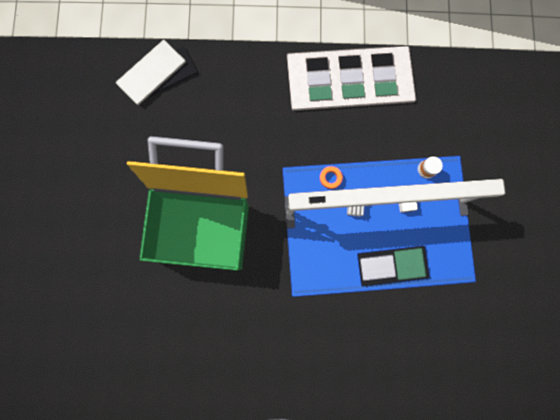

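Both views show the scene. The mat is on the right (top view columns 283-475, rows 157-296) and the bin is on the left (columns 140-247, rows 190-270). In the side view the heatsink is near (260,285) and the charger near (243,323).

```bash
cat > h.py <<'E'
import numpy as np, cv2
from workcell import manip
class Cam:
    def __init__(s,n):
        c=manip.get_calibration(n); s.R=np.array(c["R"]); s.t=np.array(c["t"]); s.k=c["k1"]
        f=210/np.tan(np.radians(c["fov_y"]/2)); s.f=f; s.c=np.array([c["cx"],c["cy"]])
    def proj(s,X):
        p=np.atleast_2d(X)@s.R.T+s.t; u=p[:,:2]/p[:,2:]
        return u*(1+s.k*(u**2).sum(1,keepdims=True))*s.f+s.c
    def plane(s,uv,z):
        d=(np.atleast_2d(uv)-s.c)/s.f; u=d.copy()
        for _ in range(8): u=d/(1+s.k*(u**2).sum(1,keepdims=True))
        r=np.c_[u,np.ones(len(u))]@s.R; o=-s.R.T@s.t
        return o+r*((z-o[2])/r[:,2])[:,None]
S,T=Cam("side"),Cam("top")
E
python3 - <<'E'
from h import *
np.set_printoptions(precision=1,suppress=True)
t=cv2.imread("pics/top0.png");s=cv2.imread("pics/side0.png")
def mask(im,lo,hi):
    return cv2.inRange(cv2.cvtColor(im,cv2.COLOR_BGR2HSV),lo,hi)
def big(m): return max(cv2.findContours(m,0,2)[0],key=cv2.contourArea)
for n,c,im in(("T",T,t),("S",S,s)):
    b=cv2.convexHull(big(mask(im,(100,120,60),(125,255,255))))[:,0].astype(float)
    r=cv2.minAreaRect(c.plane(b,4)[:,:2].astype(np.float32)); print(n,"mat",r,cv2.boxPoints(r))
g=mask(t,(45,80,30),(80,255,255)); g[:,260:]=0
b=cv2.convexHull(big(g))[:,0].astype(float)
r=cv2.minAreaRect(T.plane(b,110)[:,:2].astype(np.float32)); print("bin@110",r,cv2.boxPoints(r))
for a in cv2.approxPolyDP(big(g),4,True)[:,0]: print(a,T.plane(a,110))
c=s[255:355,215:310]; cv2.imwrite("pics/c1.png",cv2.resize(c,None,fx=6,fy=6,interpolation=2))
c=t[120:280,110:260]; cv2.imwrite("pics/c2.png",cv2.resize(c,None,fx=3.7,fy=3.7,interpolation=2))
E
```

```text
T mat ((478.9635314941406, -215.486083984375), (184.80361938476562, 404.0953674316406), 5.2295074462890625) [[ 368.5  -22.7]
 [ 405.4 -425.1]
 [ 589.4 -408.3]
 [ 552.6   -5.9]]
S mat ((527.1008911132812, -212.80242919921875), (283.2832336425781, 403.8039855957031), 5.187851428985596) [[ 367.8  -24.5]
 [ 404.3 -426.7]
 [ 686.4 -401.1]
 [ 649.9    1.1]]
bin@110 ((501.1806640625, 171.21157836914062), (199.30722045898438, 140.80258178710938), 85.44450378417969) [[423.1  77.5]
 [563.4  66.3]
 [579.3 265. ]
 [438.9 276.1]]
[149 189] [[578.2 263.  110. ]]
[140 260] [[440.3 272.7 110. ]]
[242 268] [[428.9  77.2 110. ]]
[248 213] [[535.   68.5 110. ]]
[244 198] [[564.3  77.2 110. ]]
```

View pics/c1.png

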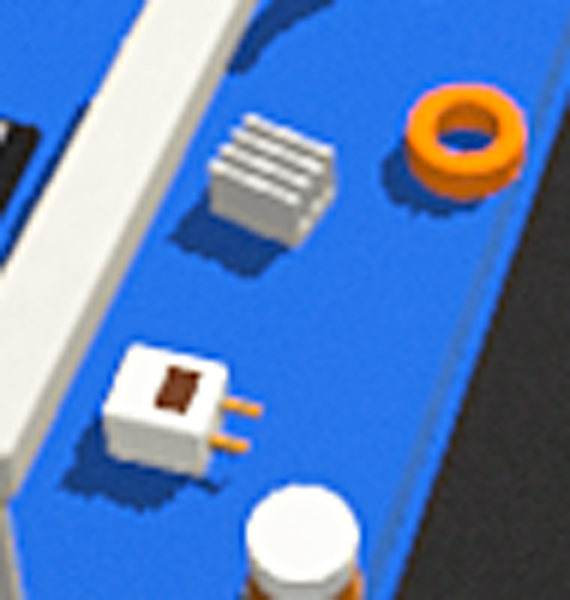

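View pics/c2.png

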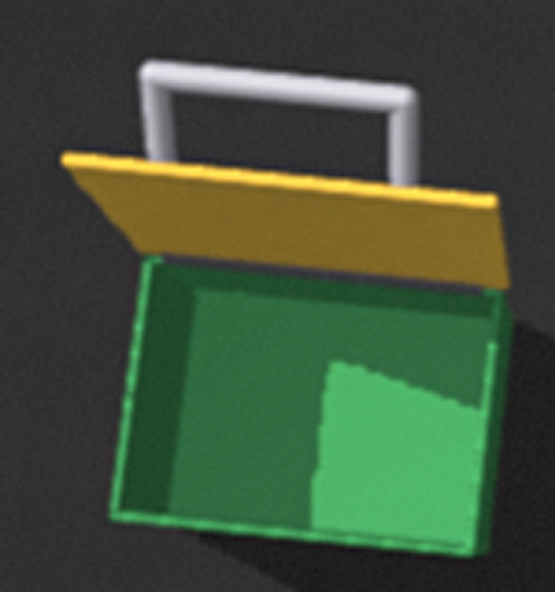

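The crops give the scrap's top-face corners and the bin rim: near corners (110,518) and (472,552), far-left (148,258). The handle bar runs (148,68)-(408,95).

Run:
```python
from h import *
np.set_printoptions(precision=1,suppress=True)
def un(p,k,o): return (np.array(p,float)+.5)/k-.5+o
ax=lambda a:np.array([np.cos(a),np.sin(a)])
hs=S.plane(un([(250,117),(333,152),(298,203),(210,165)],6,(215,255)),32)
ch=S.plane(un([(135,345),(228,368),(213,425),(105,408)],6,(215,255)),32)
for n,q in(("heat",hs),("chg",ch)):
    q=q[:,:2]; e=np.roll(q,-1,0)-q; L=np.linalg.norm(e,axis=1)
    d=e[0]-e[2]; print(n,q.mean(0),L,"yaw",np.arctan2(d[1],d[0]),np.degrees(np.arctan2(e[:,1],e[:,0])),"\n",q)
rim=T.plane(un([(110,518),(472,552),(497,290),(148,258)],3.7,(110,120)),110)[:,:2]
print("rim",rim,rim.mean(0),[np.linalg.norm(rim[i]-rim[(i+1)%4]) for i in range(4)])
d=rim[0]-rim[1]; yb=np.arctan2(-d[0],d[1]); d2=rim[3]-rim[0];print("yawbin",yb,np.arctan2(d2[1],d2[0]))
nb=(rim[0]+rim[1])/2+70*ax(yb); print("bin from near edge",nb)
hb=un([(148,68),(408,95)],3.7,(110,120))
for q in np.arange(1.6,1.82,.04):
    p=T.plane(hb,112+174*np.sin(q+.209))[:,:2].mean(0); print(round(q,2),(p-nb)@ax(yb),70-174*np.cos(q+.209), (p-nb)@np.array([-ax(yb)[1],ax(yb)[0]]))
# lamp
t=cv2.imread("pics/top0.png"); o=np.array([485.6,-216.6]); a=ax(.0906)
print("lamp edge pts z182",[ ((T.plane(p,182)[0,:2]-o)@a) for p in((289,194),(289,209),(504,180),(504,195))],T.plane([[289,202],[504,187]],182))
for p in (hs,ch): print("mat frame",(p[:,:2].mean(0)-o)@a,(p[:,:2].mean(0)-o)@np.array([-a[1],a[0]]))
```

```text
heat [ 565.5 -159.8] [38.2 29.  40.  29. ] yaw -0.10505683979401104 [ -6.  -94.3 174.   82.2] 
 [[ 548.1 -143.4]
 [ 586.  -147.4]
 [ 583.9 -176.3]
 [ 544.1 -172.1]]
chg [ 575.9 -271.6] [36.1 24.9 39.8 28.9] yaw 0.16344901506057138 [   6.2  -77.1 -167.8   95.1] 
 [[ 556.  -260.4]
 [ 591.9 -256.4]
 [ 597.4 -280.7]
 [ 558.5 -289.1]]
rim [[440.9 273.9]
 [427.2  86.3]
 [564.3  77.2]
 [577.5 261.8]] [502.5 174.8] [np.float64(188.1365560184282), np.float64(137.42382358408915), np.float64(185.00138910559238), np.float64(137.05356859397241)]
yawbin -0.07333572263406048 -0.08872720142075818
bin from near edge [503.9 175. ]
1.6 125.71212795394342 111.05658819616909 -1.2924215567191624
1.64 126.15869895470846 117.78541711367507 -0.911946187580428
1.68 126.67253161765925 124.4377995574778 -0.4741643527167927
1.72 127.2528039201469 131.00309313476646 0.02022359032432597
1.76 127.89858755027245 137.47079477633864 0.5704267262980025
1.8 128.6088493919875 143.83055753927056 1.1755648475570286
lamp edge pts z182 [np.float64(95.97762320045432), np.float64(68.83353791786345), np.float64(94.7198132623273), np.float64(66.85895438297148)] [[ 548.5   -8.1  182. ]
 [ 584.7 -405.   182. ]]
mat frame 84.72851299852869 49.366582163022024
mat frame 84.99093106300651 -62.99595150971245
```

Sizes and heights agree with the given values: lamp at mat x≈82, both pieces within 4 mm of it in x, lid ≈1.69 rad. Picking up the heatsink first.

```bash
cat >> h.py <<'E'
from scipy.spatial.transform import Rotation as Ro
def fr(a,th):
    f=np.array([np.cos(a),np.sin(a),0]); z=np.sin(th)*f-np.cos(th)*np.array([0,0,1]); y=np.array([np.sin(a),-np.cos(a),0])
    return Ro.from_matrix(np.c_[np.cross(y,z),y,z]).as_quat(), z, f
BIN=np.array([503.5,175.,0]); BY=-0.08
bx=np.array([np.cos(BY),np.sin(BY),0]); by=np.array([-np.sin(BY),np.cos(BY),0])
def say(*m): print(round(manip.read_clock(),2),*m,np.round(manip.read_eef_pos(),1),"w",round(manip.read_grip_width(),1),"F",np.round(manip.read_contact_force(),1),flush=True)
def pick(xy,a,zg=29,th=np.radians(33)):
    q,z,f=fr(a,th); q=list(q); g=np.array([*xy,zg])+19*z   # TCP at grasp
    pre=g-90*z-70*f; up=pre+np.array([0,0,330-pre[2]]) ; mid=g-45*z
    for p in(up,pre,g): assert manip.inverse_kinematics(list(p),q) is not None,p
    manip.reach(list(up),q); say("up")
    manip.move_gripper(66)
    manip.move_straight(list(pre),speed=250); 
    manip.move_straight(list(g-50*z),speed=200); manip.move_straight(list(g),speed=100); say("at")
    manip.move_gripper(5); w=manip.read_grip_width(); say("gripped",round(manip.read_grasp_force(),1))
    if not 22<w<45: return False
    manip.move_straight(list(mid),speed=120); manip.move_straight(list(mid-80*f),speed=200)
    e=mid-80*f; e[2]=330; manip.move_straight(list(e),speed=300); say("lifted")
    return True
def drop(dx,dy):
    q=list(fr(BY,0)[0]); p=BIN+dx*bx+dy*by
    manip.reach([p[0],p[1],250],q); manip.move_straight([p[0],p[1],52],speed=220); say("in bin")
    manip.move_gripper(58); manip.move_straight([p[0],p[1],270],speed=300); say("out")
E
python3 - <<'E'
from h import *
p=manip.read_eef_pos(); manip.move_straight([p[0],p[1],330],speed=250)
if pick((565.5,-160),-0.105): drop(-12,28)
cv2.imwrite("pics/top1.png",manip.capture("top"))
E
```

```text
Traceback (most recent call last):
  File "h.py", line 26, in pick
    for p in(up,pre,g): assert manip.inverse_kinematics(list(p),q) is not None,p
                               ^^^^^^^^^^^^^^^^^^^^^^^^^^^^^^^^^^^^^^^^^^^^^^^
AssertionError: [ 457.42911826 -148.61067084  330.        ]
```

Run:
```python
from h import *
ik=lambda p,q: manip.inverse_kinematics(list(p),list(q)) is not None
for xy,a in(((565.5,-160),-.105),((575.5,-273),.16)):
  for th in(30,33,36):
    q,z,f=fr(a,np.radians(th)); g=np.array([*xy,29])+19*z; pre=g-90*z-70*f
    print(th,"g",ik(g,q),"mid",ik(g-45*z,q),[(d,h,ik([*(g-45*z-d*f)[:2],h],q)) for d in(40,60,80,100) for h in(60,100,150,200,250)if not ik([*(g-45*z-d*f)[:2],h],q)])
for x in(400,450,490,520): print(x,[ik([x,y,h],fr(0,0)[0]) for y in(-160,-270,150,200) for h in(50,250,330)])
```

```text
30 g True mid True [(60, 250, False), (80, 200, False), (80, 250, False), (100, 60, False), (100, 150, False), (100, 200, False), (100, 250, False)]
33 g True mid True [(40, 250, False), (60, 200, False), (60, 250, False), (80, 60, False), (80, 150, False), (80, 200, False), (80, 250, False), (100, 60, False), (100, 100, False), (100, 150, False), (100, 200, False), (100, 250, False)]
36 g True mid True [(40, 200, False), (40, 250, False), (60, 60, False), (60, 200, False), (60, 250, False), (80, 60, False), (80, 100, False), (80, 150, False), (80, 200, False), (80, 250, False), (100, 60, False), (100, 100, False), (100, 150, False), (100, 200, False), (100, 250, False)]
30 g True mid True []
33 g True mid True []
36 g True mid True []
400 [True, True, True, True, True, True, True, True, True, True, True, True]
450 [True, True, True, True, True, True, True, True, True, True, True, True]
490 [True, True, True, True, True, True, True, True, True, True, True, True]
520 [True, True, True, True, True, True, True, True, True, True, True, True]
```

```bash
python3 - <<'E'
s=open("h.py").read(); i=s.index("def pick"); j=s.index("def drop")
s=s[:i]+'''def pick(xy,a,d,zg=29,th=np.radians(30)):
    q,z,f=fr(a,th); q=list(q); g=np.array([*xy,zg])+19*z
    mid=g-45*z; pre=mid-d*f; stage=np.array([*pre[:2],145]); top=[*(pre-40*f)[:2],300]; v=list(fr(a,0)[0])
    for p in(stage,pre,mid,g): assert manip.inverse_kinematics(list(p),q) is not None,p
    manip.reach(top,v); manip.move_gripper(66); manip.reach(list(stage),q); say("stage")
    manip.move_straight(list(pre),speed=200); manip.move_straight(list(mid),speed=200)
    manip.move_straight(list(g),speed=100); say("at")
    manip.move_gripper(5); w=manip.read_grip_width(); say("gripped",round(manip.read_grasp_force(),1))
    ok=22<w<45
    for p,v_ in((mid,120),(pre,200),(stage,200)): manip.move_straight(list(p),speed=v_)
    manip.reach(top,v); say("lifted"); return ok
'''+s[j:]
open("h.py","w").write(s)
E
python3 - <<'E'
from h import *
if pick((565.5,-160),-0.105,60): drop(-12,28)
cv2.imwrite("pics/top1.png",manip.capture("top"))
E
```

```text
3.87 stage [ 494.  -152.4  146.4] w 66.1 F [-0.   0.1  1.3]
5.53 at [ 574.6 -161.    12.8] w 66.3 F [-0.4  0.1  0.3]
5.95 gripped 61.1 [ 575.3 -161.3   13.5] w 29.0 F [-4.3  0.1  7.6]
8.38 lifted [ 452.6 -147.7  297.6] w 29.0 F [-0.7  0.6 -0.8]
10.77 in bin [494.8 204.3  53.2] w 28.8 F [-0.6 -0.3 -1.1]
12.03 out [493.1 203.3 268.5] w 57.8 F [-0.3 -0.9 -0.7]
```

View pics/top1.png

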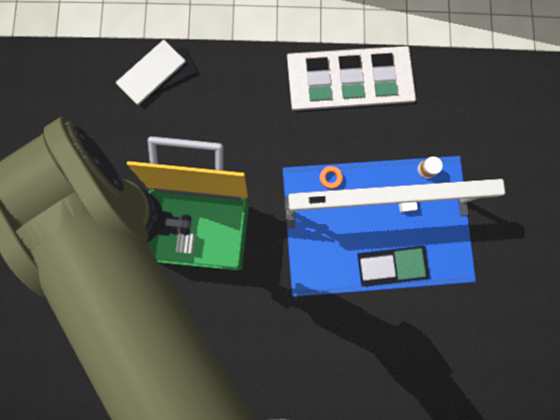

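The heatsink is in the bin (around (185,240)), and the lid, lamp and bystanders are unmoved. Next is the charger.

Run:
```python
from h import *
if pick((575.5,-273),0.16,75,zg=30): drop(-12,-28)
p=manip.read_eef_pos(); manip.reach([430,0,300],list(fr(BY,0)[0])); say()
t=manip.capture("top"); cv2.imwrite("pics/top2.png",t)
```

```text
14.85 stage [ 489.7 -287.1  146.4] w 66.2 F [0.2 0.1 0.5]
16.58 at [ 584.6 -271.8   13.5] w 65.8 F [ 0.1 -0.1  0. ]
16.99 gripped 61.0 [ 585.1 -272.2   14.4] w 30.8 F [-3.1 -0.6  5.7]
19.35 lifted [ 449.2 -292.6  298.1] w 30.9 F [-0.3 -0.8 -1.9]
22.03 in bin [490.4 148.2  53.1] w 31.1 F [-0.4 -0.1 -1.3]
23.28 out [488.5 147.7 268.4] w 58.0 F [ 0.2 -0.3 -1.3]
23.98 [4.296e+02 4.000e-01 2.987e+02] w 58.2 F [1.2 0.7 0.1]
```

View pics/top2.png

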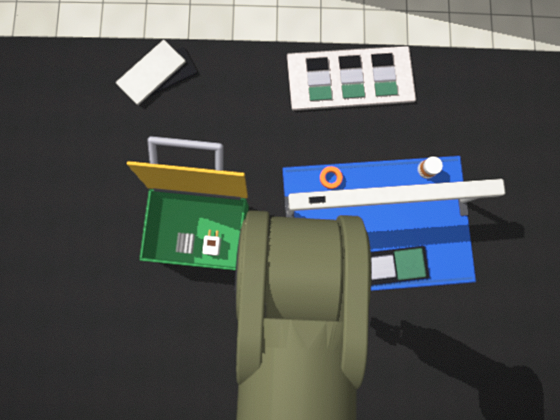

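Both pieces are in the bin: heatsink at (185,242), charger at (212,243). The lid is still open. Planning the lid arc next.

```bash
cat >> h.py <<'E'
def bar(q): return BIN+70*bx+[0,0,112]-174*np.cos(q+.209)*bx+[0,0,174*np.sin(q+.209)]
E
python3 - <<'E'
from h import *
np.set_printoptions(precision=2,suppress=True)
b=bar(1.695); print("bar",b,"side px",S.proj([b+55*by,b-55*by]).round(0).tolist(),"top px",T.proj([b+55*by,b-55*by]).round(0).tolist())
s=cv2.imread("pics/side0.png"); cv2.imwrite("pics/c3.png",cv2.resize(s[100:240,240:370],None,fx=4,fy=4,interpolation=2))
for sg in(1,-1):
    q=list(fr(BY+sg*np.pi/2,0)[0])
    for h in(60,): print(sg,manip.inverse_kinematics(list(b+[0,0,60]),q))
    for x in np.arange(1.7,-.1,-.2): j=manip.inverse_kinematics(list(bar(x)-[0,0,10]),q); print(round(x,1),j if j is None else np.array(j))
E
```

```text
bar [630.   164.86 276.43] side px [[343.0, 121.0], [327.0, 141.0]] top px [[151.0, 139.0], [219.0, 145.0]]
1 [ 0.19  0.37 -0.68  1.25  0.23  1.6  -0.53]
1.7 [ 0.21  0.39 -0.68  1.37  0.24  1.46 -0.54]
1.5 [ 0.22  0.31 -0.67  1.45  0.19  1.45 -0.53]
1.3 [ 0.22  0.23 -0.66  1.53  0.14  1.44 -0.52]
1.1 [ 0.22  0.15 -0.65  1.61  0.09  1.41 -0.51]
0.9 [ 0.22  0.08 -0.64  1.7   0.05  1.38 -0.51]
0.7 [ 0.21  0.02 -0.63  1.78  0.01  1.34 -0.5 ]
0.5 [ 0.2  -0.02 -0.63  1.87 -0.01  1.29 -0.51]
0.3 [ 0.19 -0.04 -0.63  1.94 -0.03  1.23 -0.51]
0.1 [ 0.18 -0.04 -0.64  2.01 -0.03  1.17 -0.53]
-1 [ 0.46  0.53 -1.18  1.24  0.49  1.67  2.45]
1.7 [ 0.49  0.56 -1.18  1.36  0.52  1.54  2.42]
1.5 [ 0.54  0.47 -1.18  1.44  0.44  1.52  2.44]
1.3 [ 0.59  0.38 -1.18  1.52  0.35  1.48  2.47]
1.1 [ 0.64  0.27 -1.18  1.6   0.25  1.44  2.5 ]
0.9 [ 0.7   0.17 -1.19  1.69  0.16  1.39  2.55]
0.7 [ 0.77  0.08 -1.22  1.77  0.07  1.34  2.6 ]
0.5 [-1.52 -0.14  1.02  1.92  0.12  1.3   2.52]
0.3 [-1.56 -0.18  1.01  1.99  0.16  1.25  2.46]
0.1 [-1.56 -0.18  1.01  2.06  0.16  1.18  2.44]
```

View pics/c3.png

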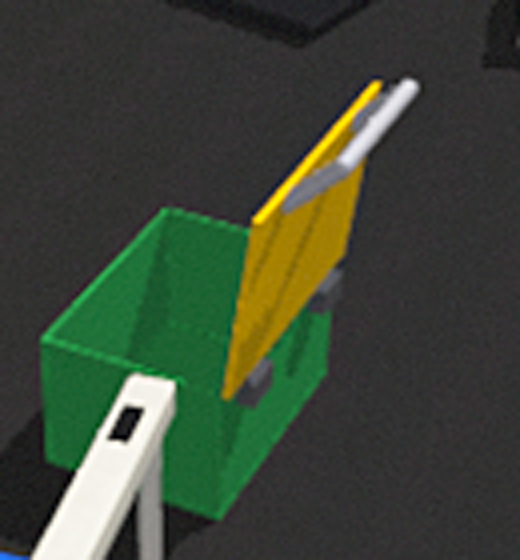

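The predicted bar ends fall on the bar in the side view (crop (412,84) and (348,164)). I'll pinch it and swing the lid.

Run:
```python
from h import *
q=list(fr(BY+np.pi/2,0)[0]); b=bar(1.695)
manip.move_straight([430,0,370],speed=250); manip.reach(list(b+[0,0,90]),q); manip.move_gripper(50)
manip.move_straight(list(b-[0,0,10]),speed=120); say("at bar")
manip.move_gripper(2); say("pinched",round(manip.read_grasp_force(),1))
w=manip.read_grip_width()
if 9<w<16:
    for x in np.linspace(1.695,0,18)[1:]:
        manip.move_straight(list(bar(x)-[0,0,10]),speed=55)
        F=np.linalg.norm(manip.read_contact_force()); say(round(x,2))
        if F>45 or not 8<manip.read_grip_width()<17: print("stop"); break
cv2.imwrite("pics/s3.png",manip.capture("side"))
```

```text
26.71 at bar [630.4 165.1 267.5] w 50.2 F [-1.3 -0.3  0.7]
27.16 pinched 58.6 [630.4 165.  267.1] w 9.1 F [ 0.4 -0.6  2. ]
27.62 1.6 [613.2 166.4 272.8] w 9.4 F [ 1.8 -0.1  7.6]
28.09 1.5 [596.6 167.8 276.6] w 9.4 F [ 2.1 -0.1  8.9]
28.56 1.4 [579.7 169.2 278.7] w 9.2 F [ 0.6 -0.2 11.8]
29.02 1.3 [562.  170.7 278.1] w 9.6 F [ 0.5 -0.2 11.1]
29.49 1.2 [544.3 172.  275.6] w 9.3 F [-1.6 -0.  10.3]
29.96 1.1 [526.8 173.5 271.4] w 9.6 F [-2.7  0.2  9.2]
30.43 1.0 [509.9 174.9 265.3] w 9.7 F [-1.6  0.2  7.5]
30.89 0.9 [493.9 176.2 257.7] w 9.2 F [-1.7  1.2  7.6]
31.36 0.8 [479.3 177.4 248.9] w 9.9 F [-4.1  1.2  6.2]
31.82 0.7 [465.5 178.5 238.8] w 9.5 F [-3.9  2.6  4.6]
32.29 0.6 [452.9 179.5 227.4] w 9.2 F [-4.4  4.2  2.4]
32.76 0.5 [441.3 180.4 214.8] w 9.6 F [-2.2  5.4  0.6]
33.23 0.4 [431.1 181.3 201.8] w 9.1 F [-4.7  3.5  5.2]
33.69 0.3 [421.7 182.  186.8] w 9.4 F [-4.5  4.5  3. ]
34.16 0.2 [413.8 182.7 170.9] w 9.2 F [-4.4  5.4  2.2]
34.62 0.1 [407.4 183.2 154.3] w 9.0 F [-3.4  5.8  0.6]
35.09 0.0 [402.6 183.6 137.3] w 9.3 F [-3.6  5.  -1.8]
```

View pics/s3.png

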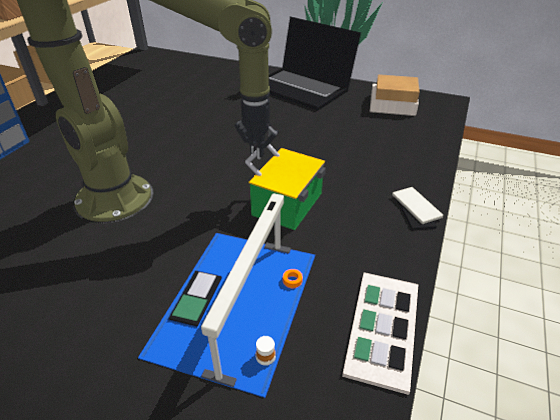

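The lid is down on the bin at about (288,172) with the bar in the fingers. I'll seat it gently until the force rises, then let go.

Run:
```python
from h import *
p=bar(0)-[0,0,10]
for i in range(1,7):
    manip.move_straight(list(p-[0,0,1.5*i]),speed=20); say(i)
    if manip.read_contact_force()[2]>12: break
manip.move_gripper(45); manip.dwell(.3); say("open")
e=np.array(manip.read_eef_pos()); manip.move_straight([e[0],e[1],250],speed=150); manip.move_straight([e[0],e[1],330],speed=150); manip.reach([430,-60,330],list(fr(BY,0)[0])); say("clear")
cv2.imwrite("pics/s4.png",manip.capture("side"))
s=manip.capture("side"); cv2.imwrite("pics/c4.png",cv2.resize(s[100:300,200:380],None,fx=3,fy=3,interpolation=2))
```

```text
35.39 1 [402.3 183.6 135.8] w 9.5 F [-4.5  5.1  0. ]
35.64 2 [402.  183.6 134.3] w 9.3 F [-5.4  6.3 -0.1]
35.89 3 [401.8 183.6 133.1] w 9.3 F [-7.2  4.2  3.6]
36.14 4 [401.8 183.6 132.9] w 9.1 F [-11.8   2.8  14.9]
36.88 open [403.6 182.9 132.1] w 45.1 F [-0.2 -0.3  0.2]
39.46 clear [429.9 -58.7 329.4] w 45.0 F [0.4 0.5 0.4]
```

View pics/c4.png

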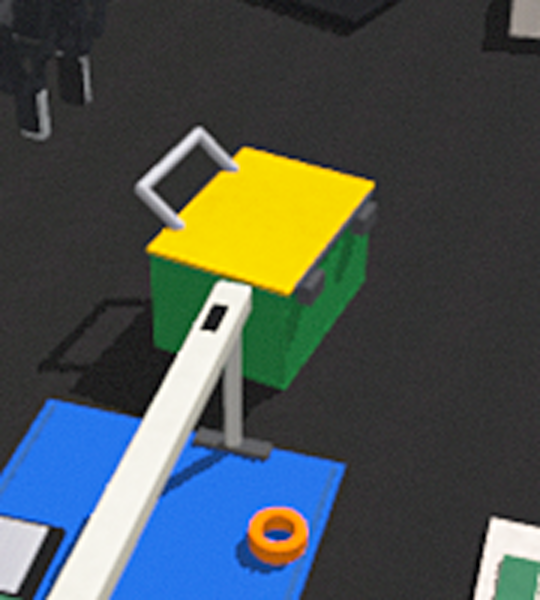

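The crop shows the lid flat on the rim, its near edge running (150,250)-(290,293), with the gripper well clear of it. Pressing met a hard stop. Handing in.

```bash
python3 -c "
from workcell import manip
print(manip.sign_off(),manip.read_clock())"
```

```text
the job is handed in; nothing more can be done
the job is handed in; nothing more can be done
```

The heatsink and charger are in the bin, the lid was lowered slowly until fully shut and let go, and the job is handed in at about 40 s; the lamp, phone, jar and tape look undisturbed, but no verdict came back.

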